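# Find the damping foot of medium firmness and fit it

### The arm

A 6-joint arm with a two-finger parallel gripper is mounted at the origin on a cart in front of the work surface, level with it; the furniture and walls round the work are solid. World frame = base frame: x ahead of the robot, y to its left, z up, the work surface at z = 0. Lengths are in mm, angles in degrees, forces in N, time in s.
With the tool pointing down it reaches from about 375 to 900 mm from the base axis. Payload 3.1 kg.
Tool frame: the origin (TCP) lies on the centre line of the jaws, within the pads' length; the fingertips stand 8 mm ahead of it and the grasp point (between the pads) lies 11 mm behind it (arm.finger_overhang is the distance from the TCP to the fingertips, in mm); z points along the fingers, y is the line along which they close (so a half turn about z gives the same grasp; the last joint's range is limited). The gripper opens to 85 mm and grips with 20 to 120 N. Pads are 22 mm wide; open, the fingers measure 114 mm over their backs; the gripper's body (76 mm by 85 mm) begins 54 mm behind the grasp point. The pads swing forward as they close: fully open they stand 13 mm farther back than shut.
Start: joints at [63.913, 30.224, 82.088, -0, 67.689, -10.227], TCP at [170.759, 601.197, 239.31] pointing down, gripper open.
Joint ranges: [-176.69, 176.69], [-43.24, 126.21], [12.49, 139.97], [-82, 262], [0, 151.66], [-163.58, 163.58]. Speed limits (degrees/s): [159.86, 159.86, 180, 180, 180, 180].

### API

Orientations are given as a 3x3 rotation matrix whose columns are the frame's x, y, z axes.
In Python, from station import arm gives the robot as it stands.
- The arm moves only by the tool play_rows, never from a script. Its argument "increments" is one flat list of numbers, 6 for each row, row after row: the shift along the tool's x, y, z in m, then the turn, a rotation vector about the tool's x, y, z in rad. A call has 1 to 10 rows; each row is the pose to reach, as a shift and turn from the pose commanded when the call began, along the tool's axes at that moment; what a row does not reach only later rows make up. A row lasts 1/10 s, in which the tool goes at most 50 mm and 8.59 degrees, less where a joint would pass 70% of its speed; a pose out of reach is approached as far as the arm can. A call with a gripper value outside its range is refused whole. "hand" is the closure, from 0 (fully open) to 1 (shut), set as the call begins (left out, the last holds). The fingers move at their own pace and stop on an object; the grip force is fixed at half the most. Time passes only in rows, so rows that repeat a pose let the fingers close. It gives the time, the measured TCP pose, the force, the opening and the grip force at its end, in the units of the state.
- arm.get_state(): the state, without advancing time (a new reading comes with each control period).
- arm.grab_frame(name): name is "side" or "top"; returns a dict with "image" (400x640x3 uint8, blue, green, red), "z_map" (400x640 float32, mm along the optical axis (not along the pixel's ray), 0 where there is no reading), "fx", "fy", "cx", "cy" (pixels), "dist" ([k1, k2, p1, p2, k3] as OpenCV has them; the pictures are not rectified), "rvec" (rotation vector, rad) and "tvec" (3), from world to camera coordinates, as OpenCV has them. Camera axes: x right, y down, z forward; pixel columns grow to the right and rows downward; lengths in mm; the calibration is good to about 2 mm. A picture is of the moment at which its call begins.
- arm.sign_off(): hands the job in; it is judged then, once.
The state is a dict: "time_s": time; "qpos": joint angles; "dq": joint speeds; "joint_efforts": joint torques, N m; "eef_pos": TCP position; "eef_rot": TCP orientation; "ft_force": force on the tool from outside, world axes, zero at the start; "moment": the same for the moment, N m; "opening": opening from 0.0 (shut) to 1.0 (fully open); "grip_force": force on a finger pad.
Only numpy, scipy, OpenCV 4.12 (cv2) and the standard library are available. Lean on these libraries where they do the work, as an engineer would, in place of code of your own. Each camera call takes 0.05 s, during which the arm holds its last target. There are 200 camera calls.

### The job

The three loose damping feet in the rack look alike, but one is soft, one medium and one firm: press their sprung heads down about 6 mm where they stand, gently and never near the stop at 12 mm, to find the medium one, which resists with about 9 N at that depth (the others about 4 N and 15 N), and feel that one too before you take it. Seat it upright and fully home in the empty socket of the grey square base plate and, once you have let go of it there, press its head down 6 mm again for a moment to confirm it is the right one. Leave the other two standing in the rack and do not disturb the things lying around.

Things in the scene. Friction and masses are not known exactly. Their poses are not given: they have to be found in the camera images.
- foot_a: loose damping foot, one of three alike in looks, each in any of the nests (its letter does not tell its firmness): upright metal cylinder 34 mm across, 46 mm tall, groove near its top edge; above it a black mushroom head 27 mm across on a stem, top 62 mm above the underside. Head is sprung, slides 12 mm straight down to its stop. 90 g. Origin: centre of underside, z up. Grasp the cylinder, not the head
- foot_b: loose damping foot, one of three alike in looks, each in any of the nests (its letter does not tell its firmness): upright metal cylinder 34 mm across, 46 mm tall, groove near its top edge; above it a black mushroom head 27 mm across on a stem, top 62 mm above the underside. Head is sprung, slides 12 mm straight down to its stop. 90 g. Origin: centre of underside, z up. Grasp the cylinder, not the head
- foot_c: loose damping foot, one of three alike in looks, each in any of the nests (its letter does not tell its firmness): upright metal cylinder 34 mm across, 46 mm tall, groove near its top edge; above it a black mushroom head 27 mm across on a stem, top 62 mm above the underside. Head is sprung, slides 12 mm straight down to its stop. 90 g. Origin: centre of underside, z up. Grasp the cylinder, not the head
- squeeze_a (a joint): how far the head of foot_a is pressed down, m: 0 at rest (fully up), hard stop at 0.012. The spring has a little preload: resistance = k x (depth + 2 mm), with k = 0.5 N/mm (soft foot), 1.1 N/mm (medium) or 1.9 N/mm (firm): 4, 8.8 and 15.2 N at 6 mm depth; 1, 2.2 and 3.8 N to start it moving
- squeeze_b (a joint): how far the head of foot_b is pressed down, m: 0 at rest (fully up), hard stop at 0.012. The spring has a little preload: resistance = k x (depth + 2 mm), with k = 0.5 N/mm (soft foot), 1.1 N/mm (medium) or 1.9 N/mm (firm): 4, 8.8 and 15.2 N at 6 mm depth; 1, 2.2 and 3.8 N to start it moving
- squeeze_c (a joint): how far the head of foot_c is pressed down, m: 0 at rest (fully up), hard stop at 0.012. The spring has a little preload: resistance = k x (depth + 2 mm), with k = 0.5 N/mm (soft foot), 1.1 N/mm (medium) or 1.9 N/mm (firm): 4, 8.8 and 15.2 N at 6 mm depth; 1, 2.2 and 3.8 N to start it moving
- top_a (a point): centre of the top face of the rubber head of foot_a, 62 mm above the underside at rest; z up
- top_b (a point): centre of the top face of the rubber head of foot_b, 62 mm above the underside at rest; z up
- top_c (a point): centre of the top face of the rubber head of foot_c, 62 mm above the underside at rest; z up
- rack: fixed grey plastic block 80 x 228 x 20 mm (x, y, z) with three round nests in a row along its own y, at y = -74, 0 and +74 mm; nests 37 mm across, 12 mm deep, their floor 8 mm above the worktop, one foot in each. Origin: centre of the underside
- plate: fixed grey square base plate 150 x 150 x 18 mm with four round sockets in its corners, at x, y = +-45 mm; three hold feet of the same shape that are fixed to it (their tops 68 mm above the worktop), the one at x = -45, y = +45 mm is empty. Origin: centre of the underside
- socket (a point): centre of the floor of the plate's empty socket: 36.5 mm across, 12 mm deep, floor 6 mm above the worktop, with a small chamfer at the mouth; axes as the plate's
- tape: bystander: yellow roll of tape lying flat, 69 mm across, 19 mm high; origin: centre of the underside
- swab_tube: bystander: capped swab tube lying between rack and plate, 95 mm long, 16 mm thick, along its own y; origin: centre of the underside
- pen: bystander: capped marker pen lying on the worktop, 138 mm long, 14 mm thick, along its own y (roughly); origin: centre of the underside

How it is judged (in metres and radians):
On the way, in this order (a step that is already met when the one before it is completed fails the run):
1. a foot standing in the rack is squeezed 4.5 to 7.5 mm deep while the fingers feel 6 to 11.5 N (only the medium one does that), for 0.2 s (((value of joint squeeze_a between 0.0045 and 0.0075 m and contact force between the fingers and foot_a between 6 and 11.5 N and distance of foot_a from where it was at the start of the episode below 0.02 m) or (value of joint squeeze_b between 0.0045 and 0.0075 m and contact force between the fingers and foot_b between 6 and 11.5 N and distance of foot_b from where it was at the start of the episode below 0.02 m) or (value of joint squeeze_c between 0.0045 and 0.0075 m and contact force between the fingers and foot_c between 6 and 11.5 N and distance of foot_c from where it was at the start of the episode below 0.02 m))), for 0.2 s.
2. the foot that stands fully home in the plate's socket is squeezed 4.5 to 7.5 mm deep while the fingers feel 6 to 11.5 N, for 0.2 s (((value of joint squeeze_a between 0.0045 and 0.0075 m and contact force between the fingers and foot_a between 6 and 11.5 N and horizontal distance between foot_a and socket below 0.004 m and z of foot_a in the frame of socket below 0.003 m and angle between foot_a's own z axis and vertical below 0.07 rad) or (value of joint squeeze_b between 0.0045 and 0.0075 m and contact force between the fingers and foot_b between 6 and 11.5 N and horizontal distance between foot_b and socket below 0.004 m and z of foot_b in the frame of socket below 0.003 m and angle between foot_b's own z axis and vertical below 0.07 rad) or (value of joint squeeze_c between 0.0045 and 0.0075 m and contact force between the fingers and foot_c between 6 and 11.5 N and horizontal distance between foot_c and socket below 0.004 m and z of foot_c in the frame of socket below 0.003 m and angle between foot_c's own z axis and vertical below 0.07 rad))), for 0.2 s.
At the end, for the whole second after the job is handed in: The foot that was confirmed at rest, upright (4 degrees), in the empty socket, within 4 mm of its centre, underside under 3 mm above its floor; the other two upright in their own nests within 12 mm of their starts; all heads up (under 1.5 mm down) (((horizontal distance between foot_a and socket below 0.004 m and z of foot_a in the frame of socket below 0.003 m and angle between foot_a's own z axis and vertical below 0.07 rad and linear speed of foot_a below 0.01 m/s and distance of each of foot_b, foot_c from where it was at the start of the episode below 0.012 m and angle between each of foot_b, foot_c's own z axis and vertical below 0.1 rad) or (horizontal distance between foot_b and socket below 0.004 m and z of foot_b in the frame of socket below 0.003 m and angle between foot_b's own z axis and vertical below 0.07 rad and linear speed of foot_b below 0.01 m/s and distance of each of foot_a, foot_c from where it was at the start of the episode below 0.012 m and angle between each of foot_a, foot_c's own z axis and vertical below 0.1 rad) or (horizontal distance between foot_c and socket below 0.004 m and z of foot_c in the frame of socket below 0.003 m and angle between foot_c's own z axis and vertical below 0.07 rad and linear speed of foot_c below 0.01 m/s and distance of each of foot_a, foot_b from where it was at the start of the episode below 0.012 m and angle between each of foot_a, foot_b's own z axis and vertical below 0.1 rad)) and value of joint each of squeeze_a, squeeze_b, squeeze_c below 0.0015 m); the robot touches nothing.
It fails at once if a head is pressed in deeper than 9.5 mm, near its stop (value of joint any of squeeze_a, squeeze_b, squeeze_c above 0.0095 m).
It fails at once if a foot is forced against the rack or the plate with more than 25 N (contact force between any of foot_a, foot_b, foot_c and rack above 25 N or contact force between any of foot_a, foot_b, foot_c and plate above 25 N).
It fails at once if a bystander (tape) is pushed more than 40 mm away (distance of tape from where it was at the start of the episode above 0.04 m).
It fails at once if a bystander (swab tube) is pushed more than 40 mm away (distance of swab_tube from where it was at the start of the episode above 0.04 m).
It fails at once if a bystander (pen) is pushed more than 40 mm away (distance of pen from where it was at the start of the episode above 0.04 m).
It also fails if it takes over 72 s, if anything falls off the work surface, if the arm or the gripper's body presses on something with over 40 N, if the wrist force passes 120 N, or if a joint passes its speed limit or range.

## Working session

There is one attempt and no reset: what is moved stays moved. The work goes in short steps, Python scripts to look and compute and a tool call to move; the robot and the scene stay as the last step left them, time stands still between calls to the robot, and variables do not carry over. Pictures are saved under pics/ and viewed, at most 10 in all, crops included, and the job is handed in when it is done.

Besides the shell and the picture viewer there is one more tool, called after ">>>" as name(argument=value, ...) on one line, values as JSON. play_rows: Moves the arm, as the interface text tells. Its arguments: {"type":"object","properties":{"increments":{"type":"array","items":{"type":"number"}},"hand":{"type":"number"}},"required":["increments"]}

```bash
mkdir -p pics
cat > h.py <<'E'
import numpy as np,cv2
from station import arm
def grab(n):
    f=arm.grab_frame(n);f['K']=np.array([[f['fx'],0,f['cx']],[0,f['fy'],f['cy']],[0,0,1.]]);f['R']=cv2.Rodrigues(np.array(f['rvec'],float))[0];f['t']=np.array(f['tvec'],float).reshape(3);f['D']=np.array(f['dist'],float);return f
def ray(f,u,v):
    p=cv2.undistortPoints(np.array([[[u,v]]],float),f['K'],f['D'])[0,0]
    return -f['R'].T@f['t'], f['R'].T@np.array([p[0],p[1],1.])
def onz(f,u,v,z):
    c,d=ray(f,u,v);return c+d*(z-c[2])/d[2]
def tri(f,p,g,q):
    a,d=ray(f,*p);b,e=ray(g,*q)
    s=np.linalg.lstsq(np.c_[d,-e],b-a,rcond=None)[0];x,y=a+s[0]*d,b+s[1]*e
    return (x+y)/2,np.linalg.norm(x-y)
def cloud(f):
    v,u=np.mgrid[0:400,0:640];p=cv2.undistortPoints(np.stack([u,v],-1).reshape(-1,1,2).astype(float),f['K'],f['D'])[:,0]
    z=f['z_map'].reshape(-1);P=np.c_[p*z[:,None],z];return ((P-f['t'])@f['R']).reshape(400,640,3)
E
python3 - <<'E'
from h import *
import pickle
for n in('top','side'):
    f=grab(n);cv2.imwrite(f'pics/{n}0.png',f['image']);pickle.dump(f,open(n+'0.pkl','wb'));print(n,-f['R'].T@f['t'],f['R'][2])
s=arm.get_state();print(s['eef_pos'],s['eef_rot'],s['ft_force'],s['time_s'],s['opening'])
E
```

```text
top [ 298.88618454   12.99271272 1404.94368825] [ 0.1977654   0.01195749 -0.98017645]
side [240.91753535 988.11273168 681.62137016] [ 0.27663971 -0.81403064 -0.51070988]
[170.48739977 600.63954498 238.41570789] [[-9.61941776e-01  2.73253125e-01 -8.65402984e-04]
 [ 2.73254272e-01  9.61940218e-01 -1.76650954e-03]
 [ 3.49761683e-04 -1.93575438e-03 -9.99998065e-01]] [-0.084466    1.10315807 -0.05103197] 0.1 1.0018362751532852
```

View pics/top0.png

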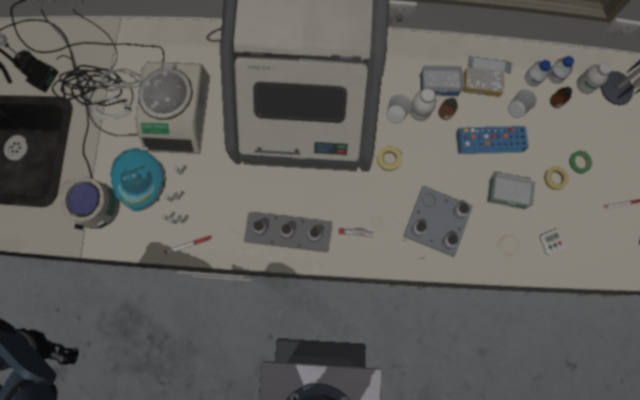

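View pics/side0.png

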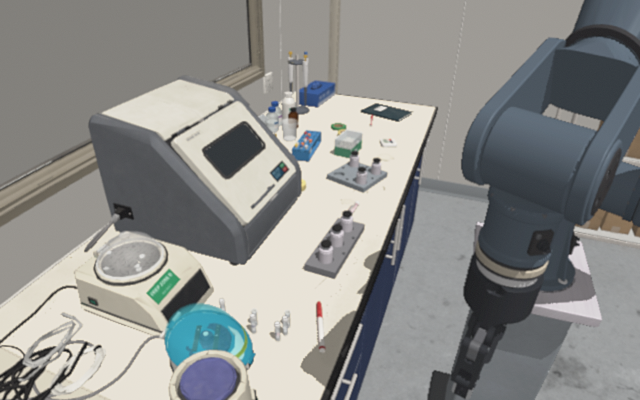

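The top picture shows the rack at about (288,231) with heads at (261,226), (289,229) and (317,233). The plate is at (438,220) with its empty socket near (429,200). The side view shows the same, rack at (335,247) and plate at (357,177).

Run:
```python
from h import *
import pickle
T=pickle.load(open('top0.pkl','rb'));S=pickle.load(open('side0.pkl','rb'))
a=cv2.resize(T['image'][175:265,235:485],None,fx=3.2,fy=3.2,interpolation=cv2.INTER_CUBIC)
b=cv2.resize(S['image'][145:275,295:400],None,fx=2.4,fy=2.4,interpolation=cv2.INTER_CUBIC)
c=np.zeros((600,800,3),np.uint8);c[:288]=a;c[288:600,:252]=b
c[288:600,260:596]=cv2.resize(S['image'][145:197,320:392][:, :56],(336,312),interpolation=cv2.INTER_CUBIC)
cv2.imwrite('pics/crop0.png',cv2.convertScaleAbs(c,alpha=1.6))
C=cloud(T);
for n,(u0,u1,v0,v1) in {'rack':(240,335,205,255),'plate':(400,478,182,260)}.items():
    P=C[v0:v1,u0:u1];z=P[...,2]
    print(n,np.percentile(z,[1,10,25,50,75,90,99]))
    m=(z>50).astype(np.uint8);k,l,st,ce=cv2.connectedComponentsWithStats(m)
    for i in range(1,k): print(' head',st[i,4],ce[i]+[u0,v0],P[l==i].mean(0).round(1),np.percentile(P[l==i][:,2],90))
    m=(z>9)
    if 1:
        r=cv2.minAreaRect(P[m][:,:2].astype(np.float32));print(r,cv2.boxPoints(r))
```

```text
rack [-6.79671576 -2.91802282 -0.2917813  14.5889893  20.68441993 27.0454151
 73.22317637]
 head 1 [299. 208.] [ 298.9   13.  1404.9] 1404.943688248937
 head 1 [327. 213.] [ 298.9   13.  1404.9] 1404.943688248937
 head 1 [307. 215.] [ 298.9   13.  1404.9] 1404.943688248937
 head 1 [249. 217.] [ 298.9   13.  1404.9] 1404.943688248937
 head 1 [289. 217.] [ 298.9   13.  1404.9] 1404.943688248937
 head 1 [314. 220.] [ 298.9   13.  1404.9] 1404.943688248937
 head 123 [258.91056911 226.51219512] [496.7 187.2  64.9] 72.8800346494151
 head 1 [271. 224.] [ 298.9   13.  1404.9] 1404.943688248937
 head 128 [285.640625  230.0859375] [490.4 115.9  75. ] 72.82426229179855
 head 1 [300. 223.] [ 298.9   13.  1404.9] 1404.943688248937
 head 1 [240. 226.] [ 298.9   13.  1404.9] 1404.943688248937
 head 1 [320. 225.] [ 298.9   13.  1404.9] 1404.943688248937
 head 1 [333. 226.] [ 298.9   13.  1404.9] 1404.943688248937
 head 121 [313.63636364 233.38016529] [484.8  42.6  87. ] 72.57704242852482
 head 1 [250. 234.] [ 298.9   13.  1404.9] 1404.943688248937
 head 1 [256. 235.] [ 298.9   13.  1404.9] 1404.9436
[... 1523 characters left out ...]
 head 1 [443. 237.] [ 298.9   13.  1404.9] 1404.943688248937
 head 1 [402. 239.] [ 298.9   13.  1404.9] 1404.943688248937
 head 1 [400. 241.] [ 298.9   13.  1404.9] 1404.943688248937
 head 1 [450. 246.] [ 478.8 -318.6   50.5] 50.54664655525008
 head 1 [450. 251.] [ 298.9   13.  1404.9] 1404.943688248937
 head 1 [460. 252.] [ 298.9   13.  1404.9] 1404.943688248937
 head 1 [421. 255.] [ 298.9   13.  1404.9] 1404.943688248937
 head 1 [463. 257.] [ 298.9   13.  1404.9] 1404.943688248937
((434.2142028808594, -205.39627075195312), (186.13523864746094, 478.93975830078125), 53.02316665649414) [[ 186.92737  -135.70679 ]
 [ 569.5422   -423.78522 ]
 [ 681.50104  -275.08575 ]
 [ 298.88623    12.992676]]
```

View pics/crop0.png

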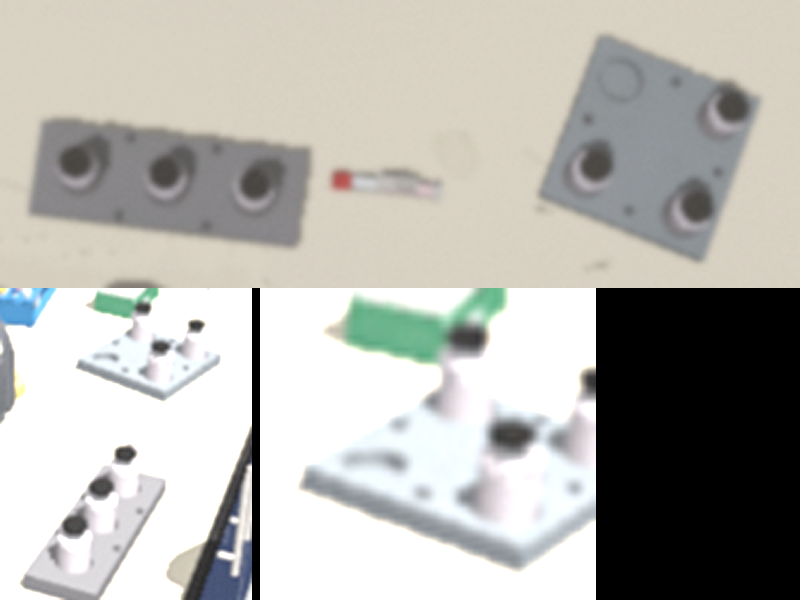

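The crop shows dark heads in the rack at crop (77,160), (167,172), (255,184), and on the plate at (596,163), (733,104), (697,207). The empty socket is at (621,79), which is pixel (429,199.7).

```bash
cat > meas.py <<'E'
from h import *
import pickle
def blobs(f,boxes,r,thr=75):
    g=cv2.cvtColor(f['image'],cv2.COLOR_BGR2GRAY).astype(float);out=[]
    for u,v in boxes:
        u0,v0=int(u-r),int(v-r);p=g[v0:v0+2*r+1,u0:u0+2*r+1];lo=p.min();w=np.clip(lo+25-p,0,25)
        k,l,st,ce=cv2.connectedComponentsWithStats((w>0).astype(np.uint8));i=1+st[1:,4].argmax();w=w*(l==i)
        vv,uu=np.mgrid[0:p.shape[0],0:p.shape[1]];out.append((u0+(uu*w).sum()/w.sum(),v0+(vv*w).sum()/w.sum()))
    return out
if __name__=='__main__':
    T=pickle.load(open('top0.pkl','rb'));S=pickle.load(open('side0.pkl','rb'))
    t=blobs(T,[(259,225),(287,229),(315,232.5),(421,226),(464,207.5),(453,239.5)],6)
    c=lambda x,y:(x/2.4+295,(y-288)/2.4+145)
    s=blobs(S,[c(75,525),c(101,487),c(125,453),c(160,347),c(143,309),c(196,326)],5)
    for i in range(6):
        z=70 if i<3 else 68
        print(np.round(t[i],1),np.round(s[i],1),'tri',*[np.round(q,1) for q in tri(T,t[i],S,s[i])],'topz',onz(T,*t[i],z-2).round(1),'sidez',onz(S,*s[i],z-4).round(1))
    print('socket',onz(T,429,199.7,18).round(1))
    a=[onz(T,*t[i],66) for i in(3,4,5)];print(a[0]+a[1]-a[2])
    for p in[(45,120),(310,147),(298,246),(30,213)]:print(onz(T,p[0]/3.2+235,p[1]/3.2+175,20).round(1))
    for p in[(600,36),(760,97),(703,260),(540,195)]:print(onz(T,p[0]/3.2+235,p[1]/3.2+175,18).round(1))
E
python3 meas.py
```

```text
[258.9 224.3] [325.6 243.5] tri [501.1 187.4  65.5] 2.8 topz [502.1 187.4  68. ] sidez [499.4 188.   66. ]
[286.8 227.7] [336.6 227.6] tri [496.8 113.6  66.1] 3.1 topz [498.  113.8  68. ] sidez [495.2 113.6  66. ]
[315.2 231.1] [346.6 213.7] tri [492.6  39.2  64.9] 3.6 topz [493.9  39.4  68. ] sidez [490.3  41.   66. ]
[421.1 225.5] [361.3 169.1] tri [ 525.  -237.3   64.3] 3.2 topz [ 526.3 -236.8   66. ] sidez [ 523.4 -237.7   64. ]
[463.5 207.6] [354.2 152.9] tri [ 580.1 -349.9   65.2] 3.0 topz [ 581.4 -349.5   66. ] sidez [ 579.1 -352.3   64. ]
[452.5 238.3] [376.1 160.1] tri [ 495.6 -321.6   64.7] 3.7 topz [ 497.3 -321.    66. ] sidez [ 494. -323.   64.]
socket [ 607.5 -265.7   18. ]
[ 610.38362935 -265.28089505   66.        ]
[540.  223.2  20. ]
[531.4  -2.8  20. ]
[447.    2.2  20. ]
[459.9 228.8  20. ]
[ 644.3 -246.8   18. ]
[ 599.6 -387.8   18. ]
[ 456. -340.   18.]
[ 503.  -199.2   18. ]
```

```bash
cat > go.py <<'E'
from h import *
import sys
from scipy.spatial.transform import Rotation as Ro
def go(x,y,z,yaw=86.7):
    s=arm.get_state();R=np.array(s['eef_rot']);p=np.array(s['eef_pos'])
    a=np.radians(yaw);X=np.array([np.cos(a),np.sin(a),0]);Z=np.array([0,0,-1.]);G=np.c_[X,np.cross(Z,X),Z]
    print('pos',p.round(2),'F',np.round(s['ft_force'],2),'t',s['time_s'],'open',s['opening'])
    print('shift m',(R.T@(np.array([x,y,z])-p)/1000).round(5),'rot',Ro.from_matrix(R.T@G).as_rotvec().round(4))
if __name__=='__main__': go(*map(float,sys.argv[1:]))
E
python3 go.py 496.5 113.7 130; python3 -c "
from station import arm;print(arm.finger_overhang, arm.get_state()['qpos'])"
```

```text
pos [170.49 600.64 238.42] F [-0.08  1.1  -0.05] t 0.1 open 1.0018362751532852
shift m [-0.4467  -0.37911  0.10899] rot [-1.9000e-03  1.0000e-03  1.3516e+00]
8.0 [ 6.39132742e+01  3.02743236e+01  8.21505579e+01  2.81632541e-05
  6.76878251e+01 -1.02287478e+01]
```

>>> play_rows(increments=[-0.4467,-0.379,0.06,0,0,1.3516,-0.4467,-0.379,0.06,0,0,1.3516,-0.4467,-0.379,0.06,0,0,1.3516,-0.4467,-0.379,0.06,0,0,1.3516,-0.4467,-0.379,0.06,0,0,1.3516,-0.4467,-0.379,0.06,0,0,1.3516,-0.4467,-0.379,0.06,0,0,1.3516,-0.4467,-0.379,0.06,0,0,1.3516,-0.4467,-0.379,0.06,0,0,1.3516,-0.4467,-0.379,0.06,0,0,1.3516], hand=1)

```text
time_s: 1.1
eef_pos: [448.3, 186.2, 188.0]
eef_rot: [[0.06, 0.998, -0.0], [0.998, -0.06, 0.0], [0.0, -0.0, -1.0]]
ft_force: [0.3, 0.8, -0.9]
opening: 0.002
grip_force: 0.0
```

```bash
python3 go.py 496.5 113.7 110
```

```text
pos [448.31 186.15 188.05] F [ 0.27  0.78 -0.9 ] t 1.1 open 0.0022100484514320966
shift m [-0.06942  0.05249  0.07802] rot [-0.0003 -0.     -0.0026]
```

>>> play_rows(increments=[-0.0694,0.0525,0.05,0,0,0,-0.0694,0.0525,0.05,0,0,0,-0.0694,0.0525,0.078,0,0,0,-0.0694,0.0525,0.078,0,0,0,-0.0694,0.0525,0.078,0,0,0])

```text
time_s: 1.6
eef_pos: [495.0, 115.8, 110.0]
eef_rot: [[0.058, 0.998, -0.003], [0.998, -0.058, 0.0], [-0.0, -0.003, -1.0]]
ft_force: [0.5, -0.1, -0.1]
opening: 0.003
grip_force: 0.0
```

```bash
python3 go.py 496.5 113.7 110;  python3 - <<'E'
from h import *
T=grab('top');S=grab('side')
a=cv2.resize(T['image'][195:265,235:335],None,fx=5,fy=5,interpolation=cv2.INTER_CUBIC)
b=cv2.resize(S['image'][185:275,295:355],(300,450),interpolation=cv2.INTER_CUBIC)
c=np.zeros((450,800,3),np.uint8);c[:350,:500]=a;c[:,500:]=b
cv2.imwrite('pics/c1.png',cv2.convertScaleAbs(c,alpha=1.6))
E
```

```text
pos [495.05 115.82 109.99] F [ 0.49 -0.11 -0.1 ] t 1.6 open 0.002727024926721797
shift m [-2.03e-03  1.57e-03 -2.00e-05] rot [-0.0028  0.     -0.0001]
```

View pics/c1.png

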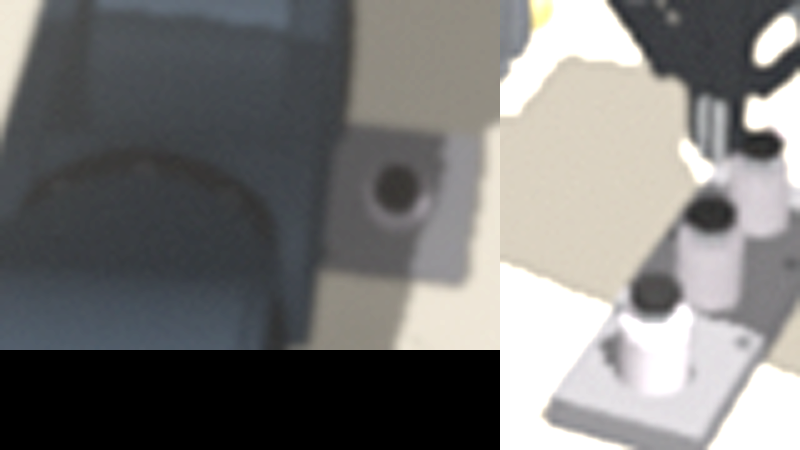

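The side crop shows the closed fingertips at crop (716,158), which is pixel (338.2,216.6), just above and behind the middle head at (710,212). The top view of the middle foot is blocked by the arm.

>>> play_rows(increments=[-0.002,0.0015,0.028,-0.0028,0,0,-0.002,0.0015,0.028,-0.0028,0,0,-0.002,0.0015,0.028,-0.0028,0,0,-0.002,0.0015,0.028,-0.0028,0,0])

```text
time_s: 2.1
eef_pos: [498.0, 114.2, 83.7]
eef_rot: [[0.057, 0.998, 0.005], [0.998, -0.057, -0.0], [0.0, 0.005, -1.0]]
ft_force: [0.3, -0.3, 0.2]
opening: 0.006
grip_force: 0.0
```

```bash
python3 go.py 496.5 113.7 80;  python3 - <<'E'
from h import *
S=grab('side')
print(onz(S,338.2,216.6,102))
P=cloud(S);s=arm.get_state();p=np.array(s['eef_pos'])
q,_=cv2.projectPoints(np.array([p-[0,0,8],[496.5,113.7,70]]),S['R'],S['t'],S['K'],S['D']);print(q)
b=cv2.resize(S['image'][200:240,315:360],(540,480),interpolation=cv2.INTER_CUBIC)
cv2.imwrite('pics/c2.png',cv2.convertScaleAbs(b,alpha=1.3))
E
```

```text
pos [497.97 114.19  83.72] F [ 0.33 -0.35  0.21] t 2.1 open 0.006486437297211342
shift m [-0.00057 -0.00146  0.00371] rot [ 0.0049 -0.0001  0.0011]
[491.5308652  116.73896116 102.        ]
[[[335.64460343 224.32150454]]

 [[336.19935091 226.2443273 ]]]
```

View pics/c2.png

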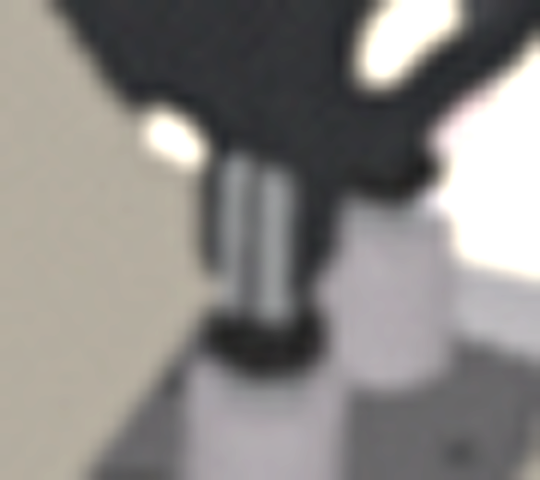

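The crop shows the shut fingertips at crop (258,318) directly over the middle head at (263,343), so they are aligned.

>>> play_rows(increments=[0,0,0.003,0,0,0,0,0,0.006,0,0,0,0,0,0.006,0,0,0,0,0,0.006,0,0,0,0,0,0.006,0,0,0])

```text
time_s: 2.65
eef_pos: [497.8, 113.6, 76.5]
eef_rot: [[0.058, 0.998, 0.003], [0.998, -0.058, -0.0], [0.0, 0.003, -1.0]]
ft_force: [0.6, 0.6, 1.2]
opening: 0.001
grip_force: 0.8
```

>>> play_rows(increments=[0,0,0.0015,0,0,0,0,0,0.003,0,0,0,0,0,0.003,0,0,0,0,0,0.003,0,0,0])

```text
time_s: 3.05
eef_pos: [497.8, 113.6, 73.4]
eef_rot: [[0.058, 0.998, 0.003], [0.998, -0.058, -0.0], [0.0, 0.003, -1.0]]
ft_force: [-0.2, 0.4, 3.9]
opening: 0.0
grip_force: 1.6
```

```bash
python3 go.py 496.5 113.7 80; python3 -c "
from h import *
for i in range(4): s=(grab('side'),arm.get_state())[1];print(s['time_s'],s['eef_pos'],s['ft_force'])"
```

```text
pos [497.79 113.61  73.44] F [-0.23  0.41  3.89] t 3.05 open 0.00042474708699704537
shift m [ 2.00e-05 -1.27e-03 -6.56e-03] rot [ 0.0034 -0.0001 -0.0001]
3.1 [497.77629161 113.61629843  73.47035144] [ 0.97884038 -0.16873188  3.60843124]
3.15 [497.74877184 113.59719021  73.46365639] [ 0.03009308 -0.06003918  2.89688893]
3.2 [497.73217876 113.59091884  73.48565749] [1.07594002 0.41814503 3.58321404]
3.25 [497.72971884 113.60554707  73.47358872] [ 0.53237388 -0.03700618  2.92493521]
```

>>> play_rows(increments=[0,0,0.0015,0,0,0,0,0,0.0015,0,0,0,0,0,0.0015,0,0,0])

```text
time_s: 3.55
eef_pos: [497.7, 113.6, 71.9]
eef_rot: [[0.058, 0.998, 0.003], [0.998, -0.058, -0.0], [0.0, 0.003, -1.0]]
ft_force: [1.1, 0.1, 3.9]
opening: 0.0
grip_force: 2.0
```

```bash
python3 -c "
from h import *
for i in range(5): s=(grab('side'),arm.get_state())[1];print(s['time_s'],s['eef_pos'],s['ft_force'])"
```

```text
3.6 [497.69453864 113.59921792  71.94049208] [0.03682811 0.54836148 4.78344106]
3.65 [497.67516041 113.58957325  71.92376454] [ 1.27966274 -0.20600421  3.28634977]
3.7 [497.64126216 113.61002136  71.9318691 ] [1.14865661 0.28342661 3.38484906]
3.75 [497.62051993 113.61061798  71.9170422 ] [1.41899205 0.88666697 4.75186193]
3.8 [497.61290513 113.60402901  71.92587292] [0.88940106 0.22970557 4.54431869]
```

The middle foot reads about 4 N at 6 mm, so it is soft. Next is the one nearest the plate.

>>> play_rows(increments=[0,0,-0.03,0,0,0,0,0,-0.03,0,0,0,-0.0739,-0.0005,-0.03,0.003,0,0,-0.0739,-0.0005,-0.03,0.003,0,0,-0.0739,-0.0005,-0.02,0.003,0,0,-0.0739,-0.0005,-0.009,0.003,0,0,-0.0739,-0.0005,-0.009,0.003,0,0,-0.0739,-0.0005,-0.009,0.003,0,0])

```text
time_s: 4.6
eef_pos: [491.8, 40.9, 79.9]
eef_rot: [[0.056, 0.998, -0.003], [0.998, -0.056, 0.0], [0.0, -0.003, -1.0]]
ft_force: [-0.4, -0.4, -1.0]
opening: 0.002
grip_force: 0.0
```

```bash
python3 go.py 492.8 39.8 75
```

```text
pos [491.81  40.88  79.9 ] F [-0.37 -0.37 -1.02] t 4.6 open 0.0021924641702026106
shift m [-0.00102  0.00106  0.0049 ] rot [-0.0028 -0.0003  0.0013]
```

>>> play_rows(increments=[-0.001,0.001,0.002,-0.001,0,0,-0.001,0.001,0.005,-0.001,0,0,-0.001,0.001,0.005,-0.001,0,0,-0.001,0.001,0.005,-0.001,0,0])

```text
time_s: 5.0
eef_pos: [494.0, 39.1, 76.3]
eef_rot: [[0.057, 0.998, 0.002], [0.998, -0.057, 0.0], [0.0, 0.002, -1.0]]
ft_force: [0.4, 1.6, 4.2]
opening: -0.001
grip_force: 2.0
```

```bash
cat > f.py <<'E'
from h import *
L=[]
for i in range(4): s=(arm.grab_frame('side'),arm.get_state())[1];L.append([*s['eef_pos'],*s['ft_force'],s['grip_force']])
print(s['time_s'],np.mean(L,0).round(2))
E
python3 f.py
```

```text
5.2 [4.9397e+02 3.8940e+01 7.6260e+01 2.0000e-02 1.3400e+00 4.1900e+00
 2.0700e+00]
```

>>> play_rows(increments=[0,0,0.0015,0,0,0,0,0,0.003,0,0,0,0,0,0.003,0,0,0,0,0,0.003,0,0,0])

```text
time_s: 5.6
eef_pos: [494.0, 38.9, 73.2]
eef_rot: [[0.058, 0.998, 0.002], [0.998, -0.058, 0.0], [0.0, 0.002, -1.0]]
ft_force: [0.1, 1.7, 7.4]
opening: 0.001
grip_force: 3.7
```

```bash
python3 f.py
```

```text
5.8 [ 4.9402e+02  3.8900e+01  7.3280e+01 -1.0000e-02  2.0200e+00  7.4000e+00
  3.6800e+00]
```

>>> play_rows(increments=[0,0,0.0012,0,0,0,0,0,0.0012,0,0,0,0,0,0.0012,0,0,0,0,0,0.0012,0,0,0,0,0,0.0012,0,0,0,0,0,0.0012,0,0,0])

```text
time_s: 6.4
eef_pos: [494.0, 38.9, 72.2]
eef_rot: [[0.058, 0.998, 0.002], [0.998, -0.058, 0.0], [0.0, 0.002, -1.0]]
ft_force: [-0.9, 3.0, 8.8]
opening: -0.006
grip_force: 4.3
```

```bash
python3 f.py
```

```text
6.6 [ 4.9404e+02  3.8930e+01  7.2230e+01 -2.1000e-01  2.5600e+00  8.5600e+00
  4.2500e+00]
```

Force is 8.6 N with a slope of about 1.1 N/mm, so this foot is the medium one. I'll raise the arm, open the gripper and descend round it.

>>> play_rows(increments=[0,0,-0.02,0,0,0,0,0,-0.045,0,0,0,0,0,-0.045,0,0,0,0,0,-0.045,0,0,0,0,0,-0.045,0,0,0])

```text
time_s: 7.1
eef_pos: [492.8, 38.8, 115.7]
eef_rot: [[0.058, 0.998, -0.001], [0.998, -0.058, 0.0], [0.0, -0.001, -1.0]]
ft_force: [-0.6, -0.1, -0.4]
opening: 0.001
grip_force: 0.0
```

>>> play_rows(increments=[0,0,0,0,0,0,0,0,0,0,0,0,0,0,0,0,0,0,0,0,0,0,0,0,0,0,0,0,0,0,0,0,0,0,0,0,0,0,0,0,0,0,0,0,0,0,0,0], hand=0)

```text
time_s: 7.9
eef_pos: [493.6, 38.8, 116.7]
eef_rot: [[0.058, 0.998, 0.001], [0.998, -0.058, -0.0], [-0.0, 0.001, -1.0]]
ft_force: [0.3, -0.3, 0.3]
opening: 1.0
grip_force: 0.0
```

```bash
python3 go.py 493 39.4 33
```

```text
pos [493.65  38.82 116.73] F [ 0.32 -0.3   0.31] t 7.9 open 1.0001568659595983
shift m [ 0.00054 -0.00076  0.08372] rot [ 0.0009  0.     -0.    ]
```

>>> play_rows(increments=[0.0005,-0.0006,0.02,0,0,0,0.0005,-0.0006,0.04,0,0,0,0.0005,-0.0006,0.06,0,0,0,0.0005,-0.0006,0.075,0,0,0,0.0005,-0.0006,0.0837,0,0,0,0.0005,-0.0006,0.0837,0,0,0,0.0005,-0.0006,0.0837,0,0,0])

```text
time_s: 8.6
eef_pos: [493.3, 39.3, 33.2]
eef_rot: [[0.058, 0.998, 0.001], [0.998, -0.058, -0.0], [-0.0, 0.001, -1.0]]
ft_force: [-0.3, -0.3, 0.9]
opening: 0.999
grip_force: 0.0
```

>>> play_rows(increments=[0,0,0,0,0,0,0,0,0,0,0,0,0,0,0,0,0,0,0,0,0,0,0,0,0,0,0,0,0,0,0,0,0,0,0,0], hand=0.56)

```text
time_s: 9.2
eef_pos: [493.2, 39.3, 33.0]
eef_rot: [[0.058, 0.998, 0.001], [0.998, -0.058, -0.0], [-0.0, 0.001, -1.0]]
ft_force: [0.0, -0.4, 0.1]
opening: 0.44
grip_force: 0.0
```

```bash
python3 f.py
python3 - <<'E'
from h import *
S=grab('side')
b=cv2.resize(S['image'][190:245,320:380],(600,550),interpolation=cv2.INTER_CUBIC)
cv2.imwrite('pics/c3.png',cv2.convertScaleAbs(b,alpha=1.5))
E
```

```text
9.4 [ 4.931e+02  3.935e+01  3.295e+01 -2.600e-01  1.800e-01 -3.400e-01
  0.000e+00]
```

View pics/c3.png

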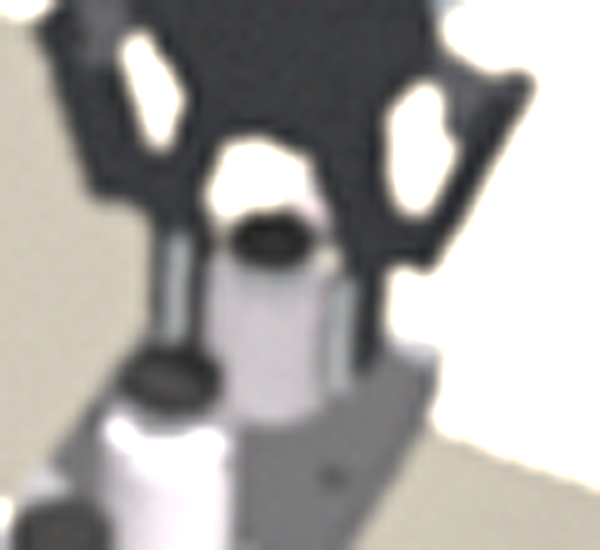

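The crop shows the foot at crop (268,330) standing between the two pads at (178,290) and (343,330). It is centred, with no contact yet at about 37 mm opening.

>>> play_rows(increments=[0,0,0,0,0,0,0,0,0,0,0,0,0,0,0,0,0,0,0,0,0,0,0,0,0,0,0,0,0,0,0,0,0,0,0,0], hand=0.65)

```text
time_s: 10.05
eef_pos: [493.0, 39.4, 33.2]
eef_rot: [[0.058, 0.998, 0.001], [0.998, -0.058, -0.0], [-0.0, 0.001, -1.0]]
ft_force: [-0.7, -0.7, 5.8]
opening: 0.378
grip_force: 59.5
```

```bash
python3 f.py
```

```text
10.25 [ 4.9303e+02  3.9350e+01  3.3250e+01 -1.1500e+00  1.3000e-01  5.0400e+00
  5.9520e+01]
```

>>> play_rows(increments=[0,0,-0.005,0,0,0,0,0,-0.01,0,0,0,0,0,-0.015,0,0,0,0,0,-0.03,0,0,0,0,0,-0.05,0,0,0,0,0,-0.07,0,0,0,0,0,-0.09,0,0,0,0,0,-0.09,0,0,0,0,0,-0.09,0,0,0])

```text
time_s: 11.15
eef_pos: [493.1, 39.3, 123.2]
eef_rot: [[0.058, 0.998, 0.002], [0.998, -0.058, -0.0], [-0.0, 0.002, -1.0]]
ft_force: [-0.3, 0.3, -1.1]
opening: 0.378
grip_force: 59.6
```

```bash
python3 f.py; python3 go.py 608.5 -266.5 123
```

```text
11.35 [ 4.9239e+02  3.9420e+01  1.2223e+02 -2.3000e-01  1.0000e-02 -9.5000e-01
  5.9580e+01]
pos [492.33  39.43 122.  ] F [-0.26 -0.91 -0.74] t 11.35 open 0.38044056391884595
shift m [-0.29872  0.13361 -0.00125] rot [-0.0014 -0.0002 -0.0001]
```

>>> play_rows(increments=[-0.2987,0.1336,-0.001,0,0,0,-0.2987,0.1336,-0.001,0,0,0,-0.2987,0.1336,-0.001,0,0,0,-0.2987,0.1336,-0.001,0,0,0,-0.2987,0.1336,-0.001,0,0,0,-0.2987,0.1336,-0.001,0,0,0,-0.2987,0.1336,-0.001,0,0,0,-0.2987,0.1336,-0.001,0,0,0,-0.2987,0.1336,-0.001,0,0,0,-0.2987,0.1336,-0.001,0,0,0])

```text
time_s: 12.35
eef_pos: [608.0, -264.9, 122.9]
eef_rot: [[0.057, 0.998, -0.002], [0.998, -0.057, 0.002], [0.002, -0.002, -1.0]]
ft_force: [-0.2, 0.0, -0.1]
opening: 0.375
grip_force: 59.6
```

```bash
python3 f.py;python3 go.py 608.5 -266.5 65
```

```text
12.55 [ 6.0865e+02 -2.6489e+02  1.2366e+02 -2.7000e-01  2.5000e-01 -6.1000e-01
  5.9620e+01]
pos [ 608.98 -265.18  124.05] F [-0.16  0.46 -0.55] t 12.55 open 0.3740725103909625
shift m [-0.00137 -0.00041  0.05905] rot [ 0.0001 -0.0004  0.0014]
```

>>> play_rows(increments=[-0.0013,-0.0004,0.02,0,0,0,-0.0013,-0.0004,0.04,0,0,0,-0.0013,-0.0004,0.06,0,0,0,-0.0013,-0.0004,0.072,0,0,0,-0.0013,-0.0004,0.072,0,0,0,-0.0013,-0.0004,0.072,0,0,0,-0.0013,-0.0004,0.072,0,0,0])

```text
time_s: 13.25
eef_pos: [609.7, -268.2, 53.3]
eef_rot: [[0.057, 0.998, 0.003], [0.998, -0.057, -0.001], [-0.001, 0.003, -1.0]]
ft_force: [0.7, -0.1, -1.0]
opening: 0.377
grip_force: 59.6
```

```bash
python3 f.py
python3 - <<'E'
from h import *
import pickle
S=grab('side');pickle.dump(S,open('s4.pkl','wb'));T=grab('top');print(arm.get_state()['eef_pos'])
b=cv2.resize(S['image'][140:195,320:395],(750,550),interpolation=cv2.INTER_CUBIC)
cv2.imwrite('pics/c4.png',cv2.convertScaleAbs(b,alpha=1.3))
E
```

```text
13.45 [ 6.0945e+02 -2.6820e+02  5.3200e+01  6.6000e-01 -1.5000e-01 -8.0000e-01
  5.9630e+01]
[ 609.03790353 -268.00532053   52.63965249]
```

View pics/c4.png

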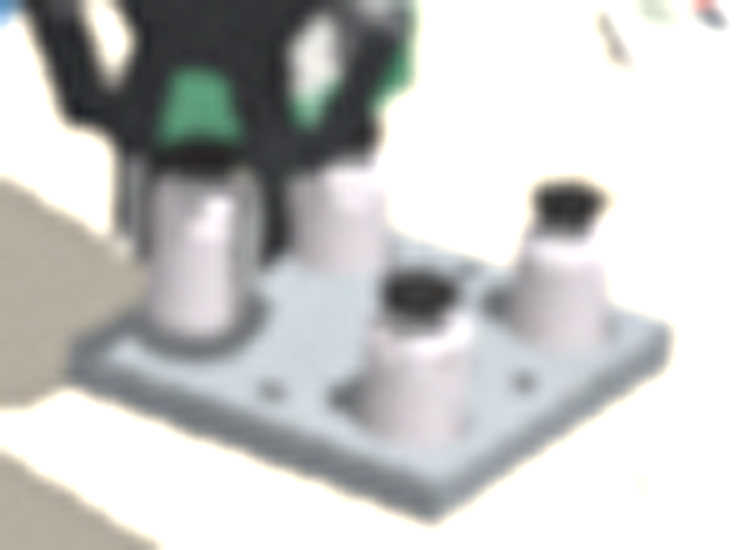

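The crop shows the held foot upright just above the socket, with its head at crop (198,155) and bottom at (193,337). The fixed heads are at (420,296) and (568,203), and the third is hidden.

Run:
```python
from h import *
from meas import blobs
import pickle
S=pickle.load(open('s4.pkl','rb'));S0=pickle.load(open('side0.pkl','rb'))
c=lambda x,y:(320+x/10,140+y/10)
n=blobs(S,[c(420,296),c(568,203)],5);o=blobs(S0,[(361.3,169.1),(376.1,160.1),(354.2,152.9)],5);print(n,o)
p=[onz(S0,*q,64) for q in o];sock=p[0]+p[2]-p[1]
h=blobs(S,[(339.4,155.4)],4);print(h)
for uv in (h[0],(339.3,155.2)):
  for zb in(27.4,27.9,28.4): print(zb,onz(S,*uv,zb+58).round(1))
print('sock',sock.round(1))
# project models: cylinder bottom ring and socket ring
a=np.linspace(0,2*np.pi,60)
def ring(x,y,z,r):
    q=cv2.projectPoints(np.c_[x+r*np.cos(a),y+r*np.sin(a),0*a+z],S['R'],S['t'],S['K'],S['D'])[0][:,0];q=(q-[320,140])*10;return q.min(0).round(),q.max(0).round()
print('sock ring',ring(sock[0],sock[1],18,18.25)); print('foot bottom ring',ring(609.2,-268.1,27.9,17));print('fixed foot ring',ring(p[0][0],p[0][1],18,17))
```

```text
[(np.float64(361.2591463414634), np.float64(169.1371951219512)), (np.float64(376.2121212121212), np.float64(160.14646464646464))] [(np.float64(361.257328990228), np.float64(169.14983713355048)), (np.float64(376.14606741573033), np.float64(160.12359550561797)), (np.float64(354.1795918367347), np.float64(152.87755102040816))]
[(np.float64(338.9), np.float64(155.01162790697674))]
27.4 [ 610.  -270.2   85.4]
27.9 [ 609.7 -269.1   85.9]
28.4 [ 609.4 -268.1   86.4]
27.4 [ 608.4 -269.2   85.4]
27.9 [ 608.  -268.2   85.9]
28.4 [ 607.7 -267.1   86.4]
sock [ 608.5 -267.    64. ]
sock ring (array([129., 312.]), array([237., 361.]))
foot bottom ring (array([133., 286.]), array([233., 331.]))
fixed foot ring (array([352., 393.]), array([455., 442.]))
```

```bash
python3 go.py 609.7 -266.5 45
```

```text
pos [ 609.04 -268.01   52.64] F [ 0.87 -0.26 -1.95] t 13.55 open 0.38089200739496387
shift m [0.00154 0.00056 0.00764] rot [ 0.0016  0.0005 -0.0001]
```

>>> play_rows(increments=[0.0015,0.0006,0.003,0,0,0,0.0015,0.0006,0.006,0,0,0,0.0015,0.0006,0.0076,0,0,0,0.0015,0.0006,0.0076,0,0,0,0.0015,0.0006,0.0076,0,0,0,0.0015,0.0006,0.0076,0,0,0])

```text
time_s: 14.15
eef_pos: [609.5, -266.4, 44.5]
eef_rot: [[0.058, 0.998, 0.001], [0.998, -0.058, -0.0], [-0.0, 0.001, -1.0]]
ft_force: [0.1, 0.4, -0.8]
opening: 0.378
grip_force: 59.6
```

```bash
python3 f.py; python3 go.py 609.7 -266.5 41
```

```text
14.35 [ 6.0956e+02 -2.6642e+02  4.4560e+01 -3.5000e-01  1.3000e-01 -1.0200e+00
  5.9630e+01]
pos [ 609.53 -266.44   44.57] F [ 0.08  0.16 -0.56] t 14.35 open 0.3817627219995708
shift m [-5.00e-05  1.70e-04  3.57e-03] rot [ 0.0009  0.0001 -0.    ]
```

>>> play_rows(increments=[0,0,0.001,0,0,0,0,0,0.002,0,0,0,0,0,0.003,0,0,0,0,0,0.003,0,0,0,0,0,0.003,0,0,0])

```text
time_s: 14.85
eef_pos: [609.5, -266.4, 41.5]
eef_rot: [[0.058, 0.998, 0.001], [0.998, -0.058, -0.0], [-0.0, 0.001, -1.0]]
ft_force: [-0.0, 0.3, -1.1]
opening: 0.379
grip_force: 59.6
```

```bash
python3 f.py; python3 -c "
from station import arm;print(arm.get_state()['moment'])"
```

```text
15.05 [ 6.0950e+02 -2.6636e+02  4.1470e+01  1.8000e-01  1.6000e-01 -1.0200e+00
  5.9630e+01]
[-0.03335251 -0.011217   -0.01381218]
```

>>> play_rows(increments=[0,0,0.001,0,0,0,0,0,0.002,0,0,0,0,0,0.002,0,0,0,0,0,0.002,0,0,0])

```text
time_s: 15.45
eef_pos: [610.0, -266.9, 39.6]
eef_rot: [[0.058, 0.998, 0.002], [0.998, -0.058, -0.001], [-0.001, 0.002, -1.0]]
ft_force: [1.3, -1.1, -1.4]
opening: 0.376
grip_force: 59.7
```

```bash
python3 f.py
```

```text
15.65 [ 6.1002e+02 -2.6684e+02  3.9660e+01  1.4600e+00 -1.9500e+00 -5.6000e-01
  5.9650e+01]
```

The chamfer is guiding the foot towards +x and -y, so I'll follow it.

>>> play_rows(increments=[-0.0008,0.0007,0,0,0,0,-0.0008,0.0007,0,0,0,0,-0.0008,0.0007,0.001,0,0,0,-0.0008,0.0007,0.002,0,0,0,-0.0008,0.0007,0.002,0,0,0])

```text
time_s: 16.15
eef_pos: [610.1, -267.2, 37.3]
eef_rot: [[0.058, 0.998, 0.001], [0.998, -0.058, 0.0], [0.0, 0.001, -1.0]]
ft_force: [0.0, -1.0, -1.2]
opening: 0.379
grip_force: 59.7
```

```bash
python3 f.py
```

```text
16.35 [ 610.08 -267.18   37.33    0.83   -0.91   -0.66   59.68]
```

>>> play_rows(increments=[-0.0005,0.0003,0.001,0,0,0,-0.0005,0.0003,0.002,0,0,0,-0.0005,0.0003,0.003,0,0,0,-0.0005,0.0003,0.004,0,0,0,-0.0005,0.0003,0.004,0,0,0])

```text
time_s: 16.85
eef_pos: [610.1, -267.5, 33.1]
eef_rot: [[0.058, 0.998, -0.0], [0.998, -0.058, 0.001], [0.001, -0.0, -1.0]]
ft_force: [-1.0, -0.8, -1.2]
opening: 0.381
grip_force: 59.7
```

```bash
python3 f.py
```

```text
17.05 [ 6.1019e+02 -2.6751e+02  3.3320e+01 -2.7000e-01  2.4000e-01 -7.8000e-01
  5.9670e+01]
```

>>> play_rows(increments=[0,0,0.0005,0,0,0,0,0,0.001,0,0,0,0,0,0.0015,0,0,0,0,0,0.002,0,0,0,0,0,0.002,0,0,0,0,0,0.002,0,0,0])

```text
time_s: 17.65
eef_pos: [610.4, -267.7, 31.4]
eef_rot: [[0.058, 0.998, 0.001], [0.998, -0.058, 0.0], [0.0, 0.001, -1.0]]
ft_force: [0.0, 0.2, -1.0]
opening: 0.382
grip_force: 59.7
```

```bash
python3 f.py
```

```text
17.85 [ 6.1044e+02 -2.6773e+02  3.1480e+01  6.0000e-02  1.7000e-01 -1.2100e+00
  5.9680e+01]
```

>>> play_rows(increments=[0,0,0.0005,0,0,0,0,0,0.0008,0,0,0,0,0,0.0008,0,0,0,0,0,0.0008,0,0,0])

```text
time_s: 18.25
eef_pos: [610.5, -267.8, 31.3]
eef_rot: [[0.058, 0.998, 0.001], [0.998, -0.058, -0.0], [-0.0, 0.001, -1.0]]
ft_force: [-1.6, 1.3, 6.1]
opening: 0.376
grip_force: 60.3
```

```bash
python3 f.py
```

```text
18.45 [ 610.52 -267.77   31.3    -1.16    0.66    5.86   60.27]
```

The foot touches the floor at z 31.3, with 6 N, so it is home. I'll release it.

>>> play_rows(increments=[0,0,0,0,0,0,0,0,0,0,0,0,0,0,0,0,0,0,0,0,0,0,0,0,0,0,0,0,0,0,0,0,0,0,0,0], hand=0.3)

```text
time_s: 19.05
eef_pos: [610.4, -267.7, 30.6]
eef_rot: [[0.058, 0.998, 0.001], [0.998, -0.058, -0.0], [0.0, 0.001, -1.0]]
ft_force: [-0.0, -0.4, 0.9]
opening: 0.7
grip_force: 0.0
```

>>> play_rows(increments=[0,0,-0.01,0,0,0,0,0,-0.02,0,0,0,0,0,-0.04,0,0,0,0,0,-0.07,0,0,0,0,0,-0.07,0,0,0,0,0,-0.07,0,0,0])

```text
time_s: 19.65
eef_pos: [611.1, -268.2, 102.5]
eef_rot: [[0.058, 0.998, 0.003], [0.998, -0.058, -0.002], [-0.002, 0.004, -1.0]]
ft_force: [0.2, 0.2, -0.5]
opening: 0.699
grip_force: 0.0
```

>>> play_rows(increments=[0,0,0,0,0,0,0,0,0,0,0,0,0,0,0,0,0,0,0,0,0,0,0,0,0,0,0,0,0,0,0,0,0,0,0,0,0,0,0,0,0,0], hand=1)

```text
time_s: 20.35
eef_pos: [610.4, -267.7, 100.6]
eef_rot: [[0.058, 0.998, 0.001], [0.998, -0.058, 0.0], [0.0, 0.001, -1.0]]
ft_force: [0.5, 0.5, 0.6]
opening: 0.004
grip_force: 0.0
```

```bash
python3 f.py; python3 go.py 610.4 -267.7 79
python3 - <<'E'
from h import *
from meas import blobs
S=grab('side')
b=cv2.resize(S['image'][140:195,320:395],(750,550),interpolation=cv2.INTER_CUBIC)
cv2.imwrite('pics/c5.png',cv2.convertScaleAbs(b,alpha=1.3))
E
```

```text
20.55 [ 6.1040e+02 -2.6774e+02  1.0070e+02  5.0000e-02 -1.6000e-01 -2.2000e-01
  0.0000e+00]
pos [ 610.41 -267.75  100.73] F [0.22 0.06 0.43] t 20.55 open 0.00046895583042917644
shift m [ 5.000e-05 -4.000e-05  2.173e-02] rot [ 0.0009  0.0001 -0.    ]
```

View pics/c5.png

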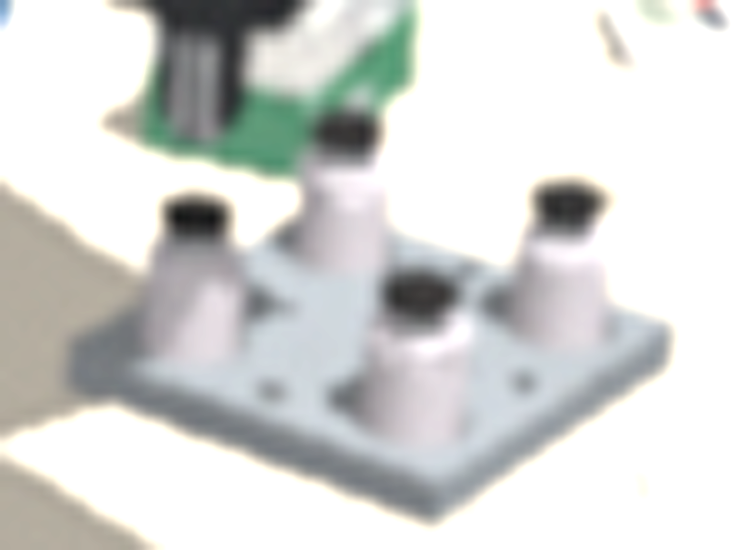

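The crop shows the foot with head at crop (196,217) seated at the same height as the three fixed ones. The shut fingertips at (196,130) are right above it.

>>> play_rows(increments=[0,0,0.015,0,0,0,0,0,0.022,0,0,0,0,0,0.024,0,0,0,0,0,0.026,0,0,0,0,0,0.0265,0,0,0,0,0,0.0265,0,0,0,0,0,0.0265,0,0,0])

```text
time_s: 21.3
eef_pos: [610.5, -267.8, 74.7]
eef_rot: [[0.057, 0.998, 0.001], [0.998, -0.057, -0.0], [-0.0, 0.001, -1.0]]
ft_force: [-1.2, 0.9, 4.1]
opening: -0.002
grip_force: 2.0
```

```bash
python3 f.py
```

```text
21.5 [ 610.49 -267.75   74.56   -1.35    0.91    3.89    2.02]
```

>>> play_rows(increments=[0,0,0.0015,0,0,0,0,0,0.003,0,0,0,0,0,0.0045,0,0,0,0,0,0.0045,0,0,0,0,0,0.0045,0,0,0,0,0,0.0045,0,0,0,0,0,0.0045,0,0,0])

```text
time_s: 22.2
eef_pos: [610.5, -267.7, 70.6]
eef_rot: [[0.057, 0.998, 0.001], [0.998, -0.057, -0.0], [-0.0, 0.001, -1.0]]
ft_force: [-1.8, 1.9, 8.4]
opening: 0.003
grip_force: 4.2
```

```bash
python3 f.py
```

```text
22.4 [ 610.45 -267.75   70.54   -2.21    1.58    8.56    4.19]
```

The head gives 8.56 N at about 5.8 mm, so this is the medium foot. I'll raise the arm clear and check.

>>> play_rows(increments=[0,0,-0.005,0,0,0,0,0,-0.02,0,0,0,0,0,-0.05,0,0,0,0,0,-0.1,0,0,0,0,0,-0.1,0,0,0,0,0,-0.1,0,0,0,0,0,-0.1,0,0,0])

```text
time_s: 23.1
eef_pos: [609.7, -267.3, 168.8]
eef_rot: [[0.058, 0.998, -0.001], [0.998, -0.058, 0.001], [0.001, -0.001, -1.0]]
ft_force: [-0.3, -0.1, 0.5]
opening: -0.001
grip_force: 0.0
```

```bash
python3 f.py
python3 - <<'E'
from h import *
from meas import blobs
S=grab('side')
c=cv2.convertScaleAbs(cv2.resize(S['image'][140:275,295:395],(444,600),interpolation=cv2.INTER_CUBIC),alpha=1.3)
cv2.imwrite('pics/c6.png',c)
E
```

```text
23.3 [ 6.0947e+02 -2.6720e+02  1.6805e+02 -3.6000e-01 -1.0000e-02 -0.0000e+00
  0.0000e+00]
```

View pics/c6.png

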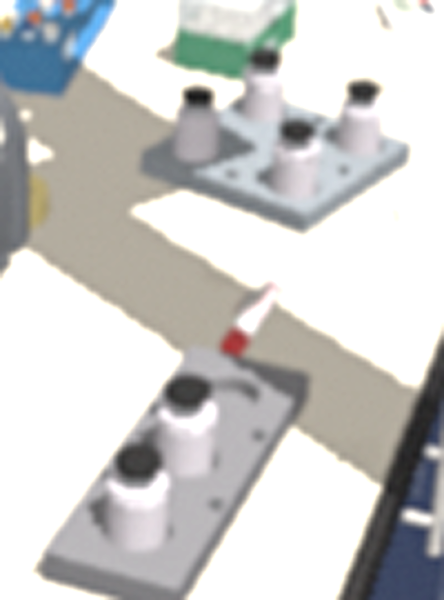

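The crop shows the foot upright in the plate socket at crop (197,125). The other two stand in the rack at (187,425) and (138,495), and the swab tube has not moved.

```bash
python3 -c "
from station import arm;print(arm.sign_off())"
```

```text
the job is handed in; nothing more can be done
None
```

The medium foot was in the rack nest nearest the plate (8.6 N at about 6 mm); it now stands upright and fully home in the socket, read 8.6 N again when pressed after release, and the job is handed in at about 23 s with the other two feet still in the rack.

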